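# Sort washed bag clips by pinching their springs

### The arm

A 6-joint arm with a two-finger parallel gripper is mounted at the origin on a cart in front of the work surface, level with it; the furniture and walls round the work are solid. World frame = base frame: x ahead of the robot, y to its left, z up, the work surface at z = 0. Lengths are in m, angles in rad, forces in N, time in s.
With the tool pointing down it reaches from about 0.325 to 0.925 m from the base axis. Payload 3.1 kg.
Tool frame: the origin (TCP) lies midway between the tips of the shut fingers; the grasp point (between the pads) lies 19 mm behind it; z points along the fingers, y is the line along which they close (so a half turn about z gives the same grasp; the last joint's range is limited). The gripper opens to 85 mm and grips with 20 to 120 N. Pads are 22 mm wide; open, the fingers measure 114 mm over their backs; the gripper's body (76 mm by 85 mm) begins 54 mm behind the grasp point. The pads swing forward as they close: fully open they stand 13 mm farther back than shut.
Start: joints at [-1.286, 0.217, 1.613, -0, 1.311, -0.112], TCP at [0.242, -0.576, 0.231] pointing down, gripper open.
Joint ranges: [-2.75, 2.75], [-0.78, 2.1], [0.31, 2.55], [-1.13, 4.27], [0.13, 2.63], [-2.58, 2.58]. Speed limits (rad/s): [2.79, 2.79, 3.14, 3.14, 3.14, 3.14].

### API

Orientations are given as a rotation vector (axis times angle).
In Python, from bench import telemetry, grab_frame, get_calibration, ticket, spot_in, outline_of, pinpoint gives the robot as it stands.
- The arm moves only by the tool servo_tool, never from a script. Its argument "series" is a list of rows, each an object of numbers: "tx", "ty", "tz": the shift along the tool's x, y, z in units of 30 mm (1.0 is 30 mm); "ax", "ay", "az": the turn, a rotation vector about the tool's x, y, z in units of 5 degrees (1.0 is 5 degrees); "jaw": the opening, from 0 (shut) to 1 (fully open). A call has 1 to 8 rows; each row is the pose to reach, as a shift and turn from the pose commanded when the call began, along the tool's axes at that moment; what a row does not reach only later rows make up. A row lasts 1/10 s, in which the tool goes at most 50 mm and 8.59 degrees, less where a joint would pass 70% of its speed; a pose out of reach is approached as far as the arm can. A call with a gripper value outside its range is refused whole. The fingers move at their own pace and stop on an object; "newtons" is the grip in N (left out, the last holds). Time passes only in rows, so rows that repeat a pose let the fingers close. It gives the time, the measured TCP pose, the force, the opening and the grip force at its end, in the units of the state.
- telemetry.state(): the state, without advancing time (a new reading comes with each control period).
- grab_frame(name): name is "scene" or "top"; returns the picture (420x560x3 uint8, red, green, blue); there is no depth.
- get_calibration(name): a dict with "intrinsics" (3x3 intrinsics, pixels), "T" (4x4, takes a point from camera to world coordinates). Camera axes: x right, y up, looking along -z (the intrinsics and any distortion apply to the point x, -y, -z); pixel columns grow to the right and rows downward; lengths in m; the calibration is good to about 2 mm. A picture is of the moment at which its call begins. get_calibration takes no time and is no camera call.
- ticket.job_done(): hands the job in; it is judged then, once.
Trained networks look in the newest picture that a camera, given by its name, has taken for a name from the list of things; names that differ only in an ending like _2 or _b are one class to them, and where a whole thing is asked for, a point or a joint stands for the part that bears it (a point fixed in the world has none). Each returns a list of dicts, best first, with "conf" (0 to 1); they miss things now and then, are a little off and sometimes report something else, mostly with a low value. They report only what shows in the picture. A call takes as long as a camera call.
- spot_in(name, camera): "location" ([x, y, z] in m, in world coordinates, good to about 4 mm: the middle of the surface that is visible of it).
- outline_of(name, camera): "pixels" (420x560 bool, what is visible of it).
- pinpoint(name, camera): "location" ([x, y, z] in m, in world coordinates, good to about 4 mm: a listed point, or the origin of a listed thing).
The state is a dict: "time": time; "joints": joint angles; "dq": joint speeds; "joint_efforts": joint torques, N m; "ee_pos": TCP position; "ee_rot": TCP orientation; "ft_force": force on the tool from outside, world axes, zero at the start; "ft_torque": the same for the moment, N m; "width": opening from 0.0 (shut) to 1.0 (fully open); "gripper_force": force on a finger pad.
Only numpy, scipy, OpenCV 4.12 (cv2) and the standard library are available. Lean on these libraries where they do the work, as an engineer would, in place of code of your own. Each camera call takes 0.05 s, during which the arm holds its last target. There are 200 camera calls.

### The job

The four washed bag clips on the drying rack have to be put away. Pinch each one to feel its spring: clamp every clip with a sound, stiff spring on the clip bar, upright and pushed fully down over the blade, and put every tired one that gives way easily into the brown scrap tray. Leave the other things on the counter where they stand.

Things in the scene. Friction and masses are not known exactly. Their poses are not given: they have to be found in the camera images.
- clip_a: one of four like bag clips: two bent steel arms on a spring pivot like a large clothes peg, 97 mm high, 60 g, a black grip pad outside each handle. Origin on the pivot; at rest z points up to the handles, y lies along the pivot and the blade it bites (clip 24 mm wide), x is the way the handles close. Handles end 52 mm above the origin, jaw lips 45 mm below. See clip_b to clip_d too
- clip_b: look-alike of clip_a. On all clips the pads are 26 mm high, each with a raised band 10 mm high centred 37 mm above the origin; over the bands a clip on a blade measures 54 mm, pinched to the stop about 39 mm, and the jaw lips have then opened by 17 mm. Whether a spring is sound or tired cannot be seen nor told from the clip's letter: feel each
- clip_c: look-alike of clip_a. Pinching force on each pad of a sound clip: it begins to open at about 8 N, takes about 17 N half way (46 to 47 mm over the bands) and 23 N close to the stop. Of a tired clip: begins at about 3 N, 5 N half way, 7 N close to the stop; the stop itself is hard on both. The clip springs shut when let go
- clip_d: look-alike of clip_a. Clip jaws bite a 3 mm blade with their flat parts, 15 to 39 mm below the origin; the lips below are flared. The coil round the pivot, 6 mm in radius, is the throat: a clip that is fully down has it on the blade's upper edge, so its origin is 6 mm above that edge. At the start all four stand so on the drying rack
- drying_rack: fixed drying rack that holds the four clips at the start: aluminium drip tray 70 x 192 mm, 12 mm high, with an upright steel blade along its y, 3 mm thick, 172 mm long, between two 10 mm posts 86 mm high. Origin under its centre, z up; the blade's upper edge is at z = 80 mm. The clips stand 40 to 48 mm apart along it
- clip_bar: fixed clip bar: rounded oak foot 52 x 200 mm, 20 mm high, with an upright steel blade along its y, 3 mm thick and 190 mm long, free at both ends. Origin under its centre, z up
- bar_edge (a point): middle of the upper edge of the clip bar's blade, 76 mm above the worktop; axes as the clip bar
- scrap_tray: fixed open brown tray, 110 (x) x 140 (y) x 42 mm high, walls and floor 3 mm. Origin under its centre, z up
- card: white price card in a small oak block, 18 x 68 x 50 mm high, standing behind the wire cutter; origin under its centre. A bystander, not to be disturbed
- pen: black felt marker, 128 mm long, 12 mm thick, lying behind the wire cutter; origin under its middle. A bystander, not to be disturbed

How it is judged:
By the outcome, as a careful person would: the job done as asked, in the order asked, and still so for the second after the job is handed in, with the robot touching nothing.
It also fails if it takes over 70 s, if anything falls off the work surface, if the arm or the gripper's body presses on something with over 40 N, if the wrist force passes 120 N, or if a joint passes its speed limit or range.

## Working session

There is one attempt and no reset: what is moved stays moved. The work goes in short steps, Python scripts to look and compute and a tool call to move; the robot and the scene stay as the last step left them, time stands still between calls to the robot, and variables do not carry over. Pictures are saved under pics/ and viewed, at most 10 in all, crops included, and the job is handed in when it is done.

Besides the shell and the picture viewer there is one more tool, called after "Call:" as name(argument=value, ...), one argument or row to a line, values as JSON. servo_tool: Moves the arm, as the interface text tells. Its arguments: {"type":"object","properties":{"series":{"type":"array"},"newtons":{"type":"number"}},"required":["series"]}

```bash
ls; mkdir -p pics; python3 - <<'E'
from bench import *
import cv2,numpy as np
np.set_printoptions(precision=4,suppress=True)
for c in("scene","top"):
    im=grab_frame(c); cv2.imwrite(f"pics/{c}0.png",im[:,:,::-1])
    print(c,get_calibration(c))
    for n in("clip_a","drying_rack","clip_bar","bar_edge","scrap_tray","card","pen"):
        for d in pinpoint(n,c)[:6]: print(n,np.array(d["location"]),round(d["conf"],2))
print(telemetry.state())
E
```

```text
pics
scene {'intrinsics': array([[546.7654,   0.    , 278.8454],
       [  0.    , 546.7654, 221.2979],
       [  0.    ,   0.    ,   1.    ]]), 'T': array([[-0.8074,  0.437 , -0.3965, -0.0233],
       [-0.5899, -0.6132,  0.5253,  0.5719],
       [-0.0135,  0.658 ,  0.7529,  0.9719],
       [ 0.    ,  0.    ,  0.    ,  1.    ]])}
clip_a [ 0.5095 -0.141   0.0866] 0.66
clip_a [ 0.5113 -0.1831  0.085 ] 0.57
clip_a [ 0.5135 -0.2369  0.0849] 0.56
clip_a [ 0.5141 -0.2736  0.0867] 0.51
drying_rack [ 0.5117 -0.2129 -0.0013] 0.72
clip_bar [ 0.4468  0.1905 -0.0023] 0.89
bar_edge [0.4457 0.1874 0.0753] 0.66
scrap_tray [ 0.3515 -0.2111  0.0022] 0.61
card [ 0.5496 -0.0556 -0.0018] 0.53
pen [ 0.5463  0.0781 -0.0002] 0.78
top {'intrinsics': array([[498.104 ,   0.    , 286.815 ],
       [  0.    , 498.104 , 207.8904],
       [  0.    ,   0.    ,   1.    ]]), 'T': array([[-0.0029,  0.9855, -0.1699,  0.2401],
       [-0.9998,  0.0004,  0.0192, -0.0166],
       [ 0.019 ,  0.1699,  0.9853,  1.1922],
       [ 0.    ,  0.    ,  0.    ,  1.    ]])}
clip_a [ 0.5083 -0.1433  0.0824] 0.85
clip_a [ 0.5197 -0.2
[... 226 characters left out ...]
[0.4427 0.1844 0.0743] 0.74
bar_edge [0.4436 0.1913 0.001 ] 0.16
scrap_tray [ 0.3527 -0.2053 -0.001 ] 0.94
scrap_tray [ 0.5129 -0.2358  0.089 ] 0.47
card [ 0.5471 -0.059   0.0022] 0.5
pen [ 0.5433  0.0748 -0.0051] 0.64
{'time': 0.8, 'joints': array([-1.2862,  0.2168,  1.6134, -0.    ,  1.3113, -0.1122]), 'dq': array([ 0.0014, -0.0001,  0.0005,  0.0002,  0.0016, -0.0002]), 'joint_efforts': array([  0.0006, -39.6833, -30.4233,  -0.0002,   0.0004,  -0.    ]), 'ee_pos': array([ 0.2416, -0.5765,  0.2313]), 'ee_rot': array([ 3.0799,  0.6192, -0.    ]), 'ft_force': array([-0.3891,  1.3067,  1.1046]), 'ft_torque': array([-0.0418, -0.0514,  0.0152]), 'gripper_force': 0.0, 'width': 0.9992188793278045}
```

View pics/scene0.png

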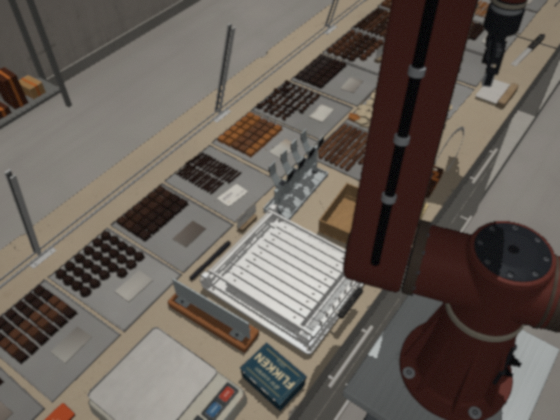

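View pics/top0.png

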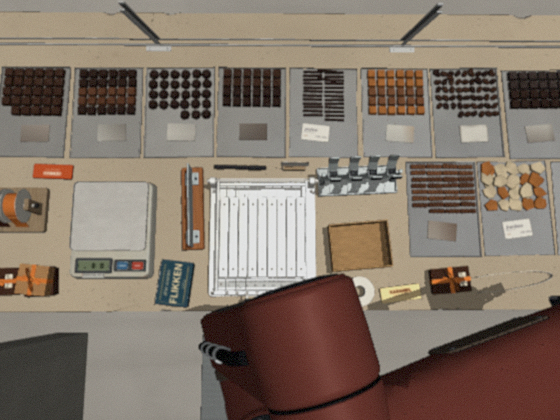

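The scene view shows the rack with four clips at about (290,170), the tray at (345,215), and the bar at (212,315). In the top view the rack blade runs nearly along world y at (318–400, 178), the bar blade along world x at (190, 165–248), and the tray is at (358,246). I'll refine the poses with averaged detections and a blade crop.

```bash
python3 - <<'E'
from bench import *
import cv2,numpy as np
np.set_printoptions(precision=4,suppress=True)
acc={}
for k in range(4):
  for c in("top","scene"):
    im=grab_frame(c)
    if k==0 and c=="top": top=im
    for n in("clip_a","drying_rack","bar_edge","scrap_tray"):
        ds=pinpoint(n,c)
        if n=="clip_a":
            for d in ds:
                if d["conf"]>.3:
                    y=d["location"][1]; i=int(np.argmin(abs(np.array([-.142,-.187,-.236,-.276])-y))); acc.setdefault((c,"clip%d"%i),[]).append(d["location"])
        elif ds: acc.setdefault((c,n),[]).append(ds[0]["location"])
for k,v in sorted(acc.items()): print(k,len(v),np.mean(v,0),np.std(v,0))
a=cv2.resize(top[150:205,310:405],None,fx=8,fy=8,interpolation=cv2.INTER_CUBIC)[:300]
b=cv2.resize(np.rot90(top[160:255,170:215]),None,fx=8,fy=8,interpolation=cv2.INTER_CUBIC)[:290]
w=max(a.shape[1],b.shape[1]); o=np.zeros((590,760,3),np.uint8); o[:300,:760]=a[:, :760]; o[300:,:760]=b[:, :760]
cv2.imwrite("pics/c1.png",o[:,:,::-1])
E
```

```text
('scene', 'bar_edge') 3 [0.4448 0.1887 0.0737] [0.0008 0.0017 0.0007]
('scene', 'clip0') 4 [ 0.5101 -0.1406  0.0869] [0.0012 0.0013 0.0019]
('scene', 'clip1') 4 [ 0.5108 -0.1861  0.0844] [0.0009 0.0007 0.0019]
('scene', 'clip2') 4 [ 0.5133 -0.2358  0.0808] [0.0016 0.0004 0.0019]
('scene', 'clip3') 4 [ 0.5164 -0.2741  0.086 ] [0.0019 0.0003 0.0018]
('scene', 'drying_rack') 4 [ 0.5125 -0.2101 -0.0015] [0.0014 0.0011 0.0027]
('scene', 'scrap_tray') 4 [ 0.3485 -0.2099  0.0007] [0.0009 0.0005 0.0018]
('top', 'bar_edge') 4 [0.4434 0.1903 0.0564] [0.0004 0.0017 0.0315]
('top', 'clip0') 6 [ 0.4865 -0.0303  0.0685] [0.0305 0.1558 0.0316]
('top', 'clip1') 4 [ 0.5117 -0.1899  0.0857] [0.0008 0.0019 0.0009]
('top', 'clip2') 4 [ 0.5153 -0.2351  0.087 ] [0.0021 0.0007 0.0014]
('top', 'clip3') 4 [ 0.5153 -0.2754  0.0841] [0.001  0.0019 0.0011]
('top', 'drying_rack') 3 [ 0.513  -0.2079  0.0049] [0.0016 0.0017 0.0002]
('top', 'scrap_tray') 4 [ 0.3516 -0.207   0.0006] [0.0016 0.0008 0.0014]
```

View pics/c1.png

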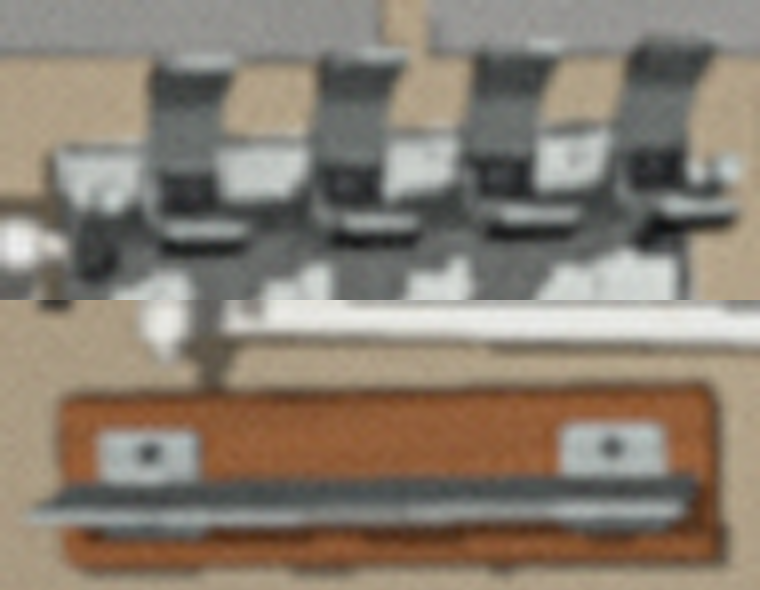

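The crop shows the four clip handles at crop (203,230), (380,225), (540,215) and (700,205) in front and (197,62) to (680,42) at the back. The bar blade's bright upper edge runs (40,515) to (685,508). I'll project these onto their known heights.

```bash
cat > h.py <<'E'
import numpy as np
from bench import get_calibration
np.set_printoptions(precision=4,suppress=True)
def proj(c,u,v,z):
    k=get_calibration(c);K=np.array(k["intrinsics"]);T=np.array(k["T"])
    d=np.linalg.inv(K)@[u,v,1]; d=T[:3,:3]@[d[0],-d[1],-d[2]]
    return T[:3,3]+d*(z-T[2,3])/d[2]
E
python3 - <<'E'
from h import *
r=lambda x,y,z:proj("top",310+(x+.5)/8-.5,150+(y+.5)/8-.5,z)
for f,b in zip([(203,230),(380,225),(540,215),(700,205)],[(197,62),(365,55),(515,48),(680,42)]):
    F,B=r(*f,.138),r(*b,.138); print(F,B,(F+B)/2)
q=lambda x,y,z:proj("top",214-((y-300+.5)/8-.5),160+(x+.5)/8-.5,z)
for p in[(40,515),(685,508)]: print("bar",q(*p,.076))
for p in[(65,398),(710,385),(75,565),(720,557)]: print("foot",q(*p,.018))
E
```

```text
[ 0.4872 -0.142   0.138 ] [ 0.5343 -0.1413  0.138 ] [ 0.5107 -0.1416  0.138 ]
[ 0.4886 -0.1903  0.138 ] [ 0.5364 -0.1875  0.138 ] [ 0.5125 -0.1889  0.138 ]
[ 0.4915 -0.2341  0.138 ] [ 0.5385 -0.2288  0.138 ] [ 0.515  -0.2314  0.138 ]
[ 0.4944 -0.278   0.138 ] [ 0.5403 -0.2743  0.138 ] [ 0.5173 -0.2762  0.138 ]
bar [0.5336 0.1897 0.076 ]
bar [0.3478 0.182  0.076 ]
foot [0.5411 0.1649 0.018 ]
foot [0.346 0.156 0.018]
foot [0.5379 0.2151 0.018 ]
foot [0.3431 0.2063 0.018 ]
```

Call:
servo_tool(
  series=[
    {"tx": 13.85,"ty": -9.92,"tz": 0.5,"az": -14,"jaw": 1},
    {"tx": 13.85,"ty": -9.92,"tz": 0.5,"az": -14,"jaw": 1},
    {"tx": 13.85,"ty": -9.92,"tz": 0.5,"az": -14,"jaw": 1},
    {"tx": 13.85,"ty": -9.92,"tz": 0.5,"az": -14,"jaw": 1},
    {"tx": 13.85,"ty": -9.92,"tz": 0.5,"az": -14,"jaw": 1},
    {"tx": 13.85,"ty": -9.92,"tz": 0.5,"az": -14,"jaw": 1},
    {"tx": 13.85,"ty": -9.92,"tz": 0.5,"az": -14,"jaw": 1},
    {"tx": 13.85,"ty": -9.92,"tz": 0.5,"az": -14,"jaw": 1},
  ],
  newtons=20,
)

```text
invalid input
```

```bash
cat >> h.py <<'E'
from scipy.spatial.transform import Rotation as R
from bench import telemetry
def go(x,y,z,a,tilt=0):
    "units from the measured pose to TCP x,y,z with tool y at world angle a (deg), then tilt about tool y (deg)"
    s=telemetry.state();r=R.from_rotvec(s["ee_rot"])
    a=np.radians(a)
    Y=np.array([np.cos(a),np.sin(a),0]);Z=np.array([0,0,-1.]);X=np.cross(Y,Z)
    g=R.from_matrix(np.c_[X,Y,Z])*R.from_rotvec([0,np.radians(tilt),0])
    d=r.inv().apply(np.array([x,y,z])-s["ee_pos"])/.03
    print("t",round(s["time"],2),"T",d,"A",np.degrees((r.inv()*g).as_rotvec())/5,"j",s["joints"],"pos",s["ee_pos"],"F",s["ft_force"],"w",round(s["width"]*85,2),"gf",s["gripper_force"])
E
python3 -c "
from h import *
go(.510,-.1415,.19,2.8)"
```

```text
t 2.8 T [13.8559 -9.9127  1.3767] A [ -0.0003   0.0002 -14.0126] j [-1.2862  0.2169  1.6134 -0.      1.3113 -0.1122] pos [ 0.2416 -0.5764  0.2313] F [-1.1359  0.2215  0.4873] w 84.88 gf 0.0
```

Call:
servo_tool(
  series=[
    {"tx": 1.0,"ty": -0.7,"tz": 0.1,"ax": 0.0,"ay": 0.0,"az": -1.4,"jaw": 1.0},
  ],
  newtons=20,
)

```text
time: 2.9
ee_pos: [0.2596, -0.5485, 0.2291]
ee_rot: [3.033, 0.804, -0.002]
ft_force: [0.5, 0.7, 0.1]
width: 1.003
gripper_force: 0.0
```

Call:
servo_tool(
  series=[
    {"tx": 1.4,"ty": -0.8,"tz": 0.1,"ax": 0,"ay": 0,"az": -1.6,"jaw": 1},
    {"tx": 2.8,"ty": -1.6,"tz": 0.2,"ax": 0,"ay": 0,"az": -3.2,"jaw": 1},
    {"tx": 4.2,"ty": -2.4,"tz": 0.3,"ax": 0,"ay": 0,"az": -4.8,"jaw": 1},
    {"tx": 5.6,"ty": -3.2,"tz": 0.4,"ax": 0,"ay": 0,"az": -6.4,"jaw": 1},
    {"tx": 7.0,"ty": -4.0,"tz": 0.5,"ax": 0,"ay": 0,"az": -8.0,"jaw": 1},
    {"tx": 8.4,"ty": -4.8,"tz": 0.6,"ax": 0,"ay": 0,"az": -9.6,"jaw": 1},
    {"tx": 9.8,"ty": -5.6,"tz": 0.7,"ax": 0,"ay": 0,"az": -11.2,"jaw": 1},
    {"tx": 11.2,"ty": -6.4,"tz": 0.8,"ax": 0,"ay": 0,"az": -12.6,"jaw": 1},
  ],
)

```text
time: 3.7
ee_pos: [0.4585, -0.2104, 0.2046]
ee_rot: [2.161, 2.278, 0.0]
ft_force: [1.4, 0.0, 0.5]
width: 0.998
gripper_force: 0.0
```

```bash
python3 -c "
from h import *
go(.510,-.1415,.16,2.8)"
```

```text
t 3.7 T [2.2042 1.835  1.4871] A [0.011  0.0077 0.0453] j [-0.5695 -0.0177  1.9203  0.      1.2378 -0.6223] pos [ 0.4585 -0.2104  0.2046] F [1.4346 0.0256 0.5372] w 84.8 gf 0.0
```

Call:
servo_tool(
  series=[
    {"tx": 1.1,"ty": 0.9,"tz": 0.2,"ax": 0,"ay": 0,"az": 0,"jaw": 1},
    {"tx": 2.2,"ty": 1.84,"tz": 0.5,"ax": 0,"ay": 0,"az": 0,"jaw": 1},
    {"tx": 2.2,"ty": 1.84,"tz": 1.2,"ax": 0,"ay": 0,"az": 0,"jaw": 1},
    {"tx": 2.2,"ty": 1.84,"tz": 2.0,"ax": 0,"ay": 0,"az": 0,"jaw": 1},
    {"tx": 2.2,"ty": 1.84,"tz": 2.4,"ax": 0,"ay": 0,"az": 0,"jaw": 1},
    {"tx": 2.2,"ty": 1.84,"tz": 2.4,"ax": 0,"ay": 0,"az": 0,"jaw": 1},
  ],
)

```text
time: 4.3
ee_pos: [0.5079, -0.1428, 0.1301]
ee_rot: [-2.165, -2.27, 0.003]
ft_force: [0.2, 0.5, 0.1]
width: 1.002
gripper_force: 0.0
```

```bash
python3 - <<'E'
from h import *
from bench import grab_frame
import cv2
go(.510,-.1415,.099,2.8)
a=cv2.resize(grab_frame("scene")[60:240,230:350],None,fx=3.3,fy=3.3,interpolation=2); b=cv2.resize(grab_frame("top")[120:260,280:420],(390,594),interpolation=2)
b=cv2.resize(b,(390,390)); o=np.zeros((594,790,3),np.uint8); o[:a.shape[0],:a.shape[1]]=a; o[:390,400:790]=b
cv2.imwrite("pics/c2.png",o[:,:,::-1])
E
```

```text
t 4.3 T [0.0387 0.078  1.0365] A [-0.0501 -0.0245 -0.0138] j [-0.4072  0.1262  1.9218 -0.      1.0985 -0.4549] pos [ 0.5079 -0.1428  0.1301] F [0.1989 0.4559 0.149 ] w 85.15 gf 0.0
```

View pics/c2.png

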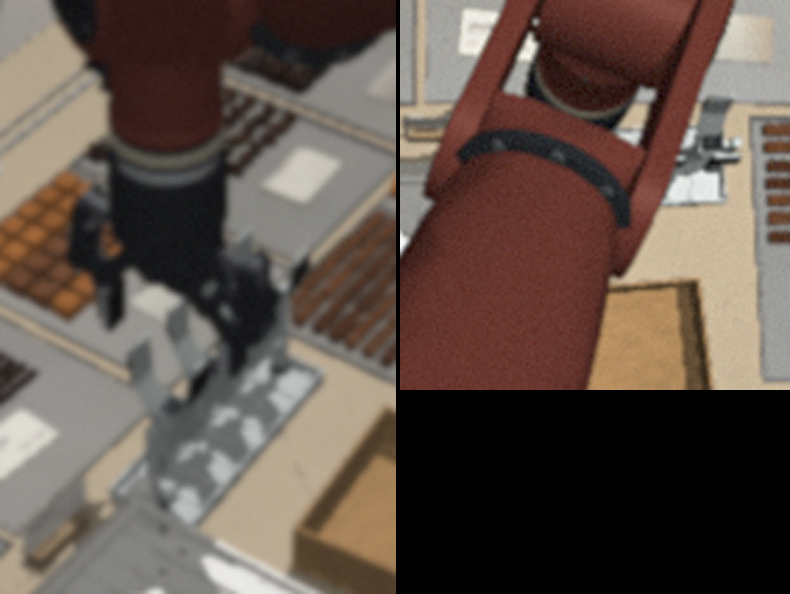

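```bash
python3 - <<'E'
from h import *
k=get_calibration("scene");K=k["intrinsics"];T=k["T"]
def pr(p):
    q=T[:3,:3].T@(np.array(p)-T[:3,3]); q=K@[q[0],-q[1],-q[2]]; u=q[:2]/q[2]; return u,(u-[230,60])*3.3
print("far tip",pr([.555,-.142,.143]),"near tip",pr([.461,-.144,.143]))
for x,y in[(.510,-.1415),(.512,-.188),(.5145,-.2335)]: print("clip F,B top",pr([x-.025,y,.138])[1],pr([x+.025,y,.138])[1],"base",pr([x,y,.08])[1])
E
```

```text
far tip (array([263.495 , 156.7184]), array([110.5336, 319.1707])) near tip (array([298.3758, 173.0345]), array([225.6403, 373.0138]))
clip F,B top [193.8569 366.1073] [133.8189 336.5867] base [164.6364 412.2634]
clip F,B top [231.0768 326.3827] [171.6603 298.0884] base [200.8763 373.2904]
clip F,B top [265.3984 288.7594] [206.6088 261.6033] base [234.3666 336.3156]
```

The crop shows clip_0's handles at (134,337) and (194,366), between the fingertips at (110,319) and (226,373), which agrees with my projection. Next I descend and do the feel pinch.

Call:
servo_tool(
  series=[
    {"tx": 0.04,"ty": 0.08,"tz": 0.5,"ax": 0,"ay": 0,"az": 0,"jaw": 1},
    {"tx": 0.04,"ty": 0.08,"tz": 1.0,"ax": 0,"ay": 0,"az": 0,"jaw": 0.8},
    {"tx": 0.04,"ty": 0.08,"tz": 1.0,"ax": 0,"ay": 0,"az": 0,"jaw": 0.7},
    {"tx": 0.04,"ty": 0.08,"tz": 1.0,"ax": 0,"ay": 0,"az": 0,"jaw": 0.62},
    {"tx": 0.04,"ty": 0.08,"tz": 1.0,"ax": 0,"ay": 0,"az": 0,"jaw": 0.55},
    {"tx": 0.04,"ty": 0.08,"tz": 1.0,"ax": 0,"ay": 0,"az": 0,"jaw": 0.55},
    {"tx": 0.04,"ty": 0.08,"tz": 1.0,"ax": 0,"ay": 0,"az": 0,"jaw": 0.55},
    {"tx": 0.04,"ty": 0.08,"tz": 1.0,"ax": 0,"ay": 0,"az": 0,"jaw": 0.55},
  ],
  newtons=20,
)

```text
time: 5.2
ee_pos: [0.5122, -0.1425, 0.1029]
ee_rot: [2.167, 2.273, -0.0]
ft_force: [-2.5, 0.2, 4.1]
width: 0.552
gripper_force: 11.5
```

```bash
python3 -c "
from h import *
go(.510,-.1415,.099,2.8)"
```

```text
t 5.2 T [ 0.0353 -0.0708  0.1316] A [ 0.0043  0.0055 -0.012 ] j [-0.4032  0.1696  1.9313 -0.0003  1.0402 -0.4509] pos [ 0.5122 -0.1425  0.1029] F [-2.4566  0.1868  4.0579] w 46.89 gf 11.546709537506104
```

Call:
servo_tool(
  series=[
    {"tx": 0,"ty": -0.05,"tz": 0.1,"ax": 0,"ay": 0,"az": 0,"jaw": 0.55},
    {"tx": 0,"ty": -0.05,"tz": 0.1,"ax": 0,"ay": 0,"az": 0,"jaw": 0.5},
    {"tx": 0,"ty": -0.05,"tz": 0.1,"ax": 0,"ay": 0,"az": 0,"jaw": 0.5},
    {"tx": 0,"ty": -0.05,"tz": 0.1,"ax": 0,"ay": 0,"az": 0,"jaw": 0.5},
    {"tx": 0,"ty": -0.05,"tz": 0.1,"ax": 0,"ay": 0,"az": 0,"jaw": 0.5},
  ],
  newtons=20,
)

```text
time: 5.7
ee_pos: [0.5128, -0.143, 0.1033]
ee_rot: [2.165, 2.271, 0.003]
ft_force: [-4.9, 2.6, 18.1]
width: 0.527
gripper_force: 17.8
```

```bash
python3 -c "
from h import *
go(.510,-.1415,.099,2.8)"
```

```text
t 5.7 T [ 0.0552 -0.0901  0.143 ] A [ 0.0468  0.0181 -0.0127] j [-0.4041  0.1681  1.9322  0.0004  1.0369 -0.4521] pos [ 0.5128 -0.143   0.1033] F [-4.876   2.6484 18.0638] w 44.82 gf 17.823137417435646
```

Call:
servo_tool(
  series=[
    {"tx": 0,"ty": -0.05,"tz": -0.12,"ax": 0,"ay": 0,"az": 0,"jaw": 0.4},
    {"tx": 0,"ty": -0.05,"tz": -0.12,"ax": 0,"ay": 0,"az": 0,"jaw": 0.4},
    {"tx": 0,"ty": -0.05,"tz": -0.12,"ax": 0,"ay": 0,"az": 0,"jaw": 0.4},
    {"tx": 0,"ty": -0.05,"tz": -0.12,"ax": 0,"ay": 0,"az": 0,"jaw": 0.4},
    {"tx": 0,"ty": -0.05,"tz": -0.12,"ax": 0,"ay": 0,"az": 0,"jaw": 0.4},
  ],
  newtons=50,
)

```text
time: 6.2
ee_pos: [0.5121, -0.1434, 0.1061]
ee_rot: [2.163, 2.269, 0.005]
ft_force: [-1.4, 0.6, 11.7]
width: 0.433
gripper_force: 52.7
```

```bash
python3 -c "
from h import *
go(.510,-.1415,.18,2.8)"
```

```text
t 6.2 T [ 0.0616 -0.0506 -2.4626] A [ 0.0761  0.0302 -0.0148] j [-0.4054  0.1612  1.9339  0.0006  1.0393 -0.4533] pos [ 0.5121 -0.1434  0.1061] F [-1.392   0.5584 11.7356] w 36.79 gf 52.696356122614816
```

Clip_0 is sound: it stalled at 44.8 mm with about 18 N. It's now squeezed to the stop, so I'll lift it and carry it to the bar.

Call:
servo_tool(
  series=[
    {"tx": 0,"ty": 0,"tz": -0.9,"ax": 0,"ay": 0,"az": 0,"jaw": 0.4},
    {"tx": 0,"ty": 0,"tz": -2.2,"ax": 0,"ay": 0,"az": 0,"jaw": 0.4},
    {"tx": 0.8,"ty": 0,"tz": -2.8,"ax": 0,"ay": 0,"az": -1.5,"jaw": 0.4},
    {"tx": 2.2,"ty": 0,"tz": -2.8,"ax": 0,"ay": 0,"az": -3.1,"jaw": 0.4},
    {"tx": 3.6,"ty": 0,"tz": -2.8,"ax": 0,"ay": 0,"az": -4.7,"jaw": 0.4},
    {"tx": 5.0,"ty": 0,"tz": -2.8,"ax": 0,"ay": 0,"az": -6.3,"jaw": 0.4},
    {"tx": 6.4,"ty": 0,"tz": -2.8,"ax": 0,"ay": 0,"az": -7.9,"jaw": 0.4},
    {"tx": 7.6,"ty": 0,"tz": -2.8,"ax": 0,"ay": 0,"az": -9.5,"jaw": 0.4},
  ],
)

```text
time: 7.0
ee_pos: [0.4977, 0.0875, 0.1863]
ee_rot: [1.059, 2.957, 0.002]
ft_force: [-0.3, -0.3, -1.0]
width: 0.43
gripper_force: 51.4
```

```bash
python3 -c "
from h import *
go(.51,.190,.18,92.6)"
```

```text
t 7.0 T [1.8533 2.8982 0.214 ] A [ 0.0115  0.0047 -8.4027] j [ 0.0346  0.0045  1.9346  0.0008  1.2018 -0.8486] pos [0.4977 0.0875 0.1863] F [-0.2543 -0.2929 -0.9573] w 36.56 gf 51.379228059668094
```

Call:
servo_tool(
  series=[
    {"tx": 0.6,"ty": 0.9,"tz": 0,"ax": 0,"ay": 0,"az": -1.6,"jaw": 0.4},
    {"tx": 1.2,"ty": 1.8,"tz": 0,"ax": 0,"ay": 0,"az": -3.2,"jaw": 0.4},
    {"tx": 1.85,"ty": 2.9,"tz": 0,"ax": 0,"ay": 0,"az": -4.8,"jaw": 0.4},
    {"tx": 1.85,"ty": 2.9,"tz": 0,"ax": 0,"ay": 0,"az": -6.4,"jaw": 0.4},
    {"tx": 1.85,"ty": 2.9,"tz": 0,"ax": 0,"ay": 0,"az": -8.0,"jaw": 0.4},
    {"tx": 1.85,"ty": 2.9,"tz": 0.2,"ax": 0,"ay": 0,"az": -8.4,"jaw": 0.4},
    {"tx": 1.85,"ty": 2.9,"tz": 0.2,"ax": 0,"ay": 0,"az": -8.4,"jaw": 0.4},
  ],
)

```text
time: 7.7
ee_pos: [0.5103, 0.1879, 0.1794]
ee_rot: [0.061, -3.139, 0.0]
ft_force: [-0.5, 0.1, -1.4]
width: 0.431
gripper_force: 51.4
```

```bash
python3 - <<'E'
from h import *
from bench import grab_frame
import cv2
go(.51,.190,.102,92.6)
a=cv2.resize(grab_frame("scene")[180:380,140:300],(400,500),interpolation=2); b=cv2.resize(grab_frame("top")[110:270,130:290],(390,390),interpolation=2)
o=np.zeros((500,790,3),np.uint8); o[:500,:400]=a; o[:390,400:790]=b
cv2.imwrite("pics/c3.png",o[:,:,::-1])
E
```

```text
t 7.7 T [0.0033 0.0695 2.5784] A [ 0.0004 -0.0204 -0.0718] j [ 0.2236  0.0973  1.8515  0.0004  1.1945 -1.3865] pos [0.5103 0.1879 0.1794] F [-0.4918  0.0581 -1.3826] w 36.63 gf 51.372009348124266
```

View pics/c3.png

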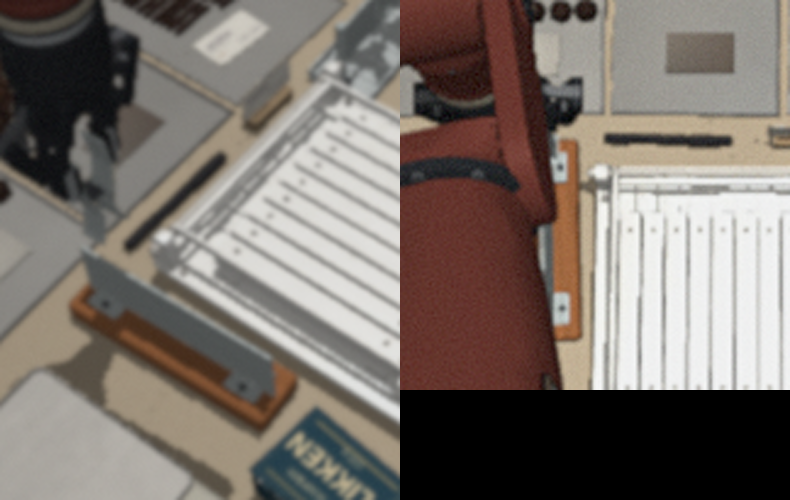

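The crop shows the clip hanging upright at (95,180) above the far end of the blade. The blade's upper edge runs from (85,250) to (275,365).

```bash
python3 - <<'E'
from h import *
for x,y in[(85,250),(275,365)]: print(proj("scene",140+x*.4,180+y*.4,.076))
k=get_calibration("scene");K=k["intrinsics"];T=k["T"]
def pr(p):
    q=T[:3,:3].T@(np.array(p)-T[:3,3]); q=K@[q[0],-q[1],-q[2]]; u=q[:2]/q[2]; return (u-[140,180])/.4
print(pr([.5103,.188,.114]),pr([.5103,.19,.076]))
E
```

```text
[0.5272 0.1939 0.076 ]
[0.3393 0.1875 0.076 ]
[ 98.4505 227.0015] [103.92   256.8573]
```

Call:
servo_tool(
  series=[
    {"tx": 0.17,"ty": 0.1,"tz": 0.2,"ax": 0,"ay": 0,"az": 0,"jaw": 0.4},
    {"tx": 0.17,"ty": 0.1,"tz": 0.8,"ax": 0,"ay": 0,"az": 0,"jaw": 0.4},
    {"tx": 0.17,"ty": 0.1,"tz": 1.4,"ax": 0,"ay": 0,"az": 0,"jaw": 0.4},
    {"tx": 0.17,"ty": 0.1,"tz": 1.9,"ax": 0,"ay": 0,"az": 0,"jaw": 0.4},
    {"tx": 0.17,"ty": 0.1,"tz": 2.3,"ax": 0,"ay": 0,"az": 0,"jaw": 0.4},
    {"tx": 0.17,"ty": 0.1,"tz": 2.5,"ax": 0,"ay": 0,"az": 0,"jaw": 0.4},
    {"tx": 0.17,"ty": 0.1,"tz": 2.5,"ax": 0,"ay": 0,"az": 0,"jaw": 0.4},
  ],
)

```text
time: 8.5
ee_pos: [0.5052, 0.1906, 0.1049]
ee_rot: [0.061, -3.139, -0.0]
ft_force: [-0.0, 1.7, -1.0]
width: 0.429
gripper_force: 51.3
```

```bash
python3 -c "
from h import *
go(.505,.191,.102,92.6)"
```

```text
t 8.5 T [0.0059 0.0126 0.0956] A [ 0.0021 -0.0208 -0.0758] j [ 0.2305  0.1847  1.9092  0.0006  1.0494 -1.3793] pos [0.5052 0.1906 0.1049] F [-0.0474  1.6841 -1.0188] w 36.49 gf 51.335582616738975
```

Call:
servo_tool(
  series=[
    {"tx": 0,"ty": 0,"tz": 0.1,"ax": 0,"ay": 0,"az": 0,"jaw": 0.4},
    {"tx": 0,"ty": 0,"tz": 0.2,"ax": 0,"ay": 0,"az": 0,"jaw": 0.4},
    {"tx": 0,"ty": 0,"tz": 0.2,"ax": 0,"ay": 0,"az": 0,"jaw": 0.4},
  ],
)

```text
time: 8.8
ee_pos: [0.5072, 0.1908, 0.1021]
ee_rot: [-0.061, 3.139, 0.001]
ft_force: [-2.3, 0.7, 6.2]
width: 0.432
gripper_force: 52.2
```

Call:
servo_tool(
  series=[
    {"tx": 0,"ty": 0,"tz": 0.12,"ax": 0,"ay": 0,"az": 0,"jaw": 0.4},
    {"tx": 0,"ty": 0,"tz": 0.16,"ax": 0,"ay": 0,"az": 0,"jaw": 0.5},
    {"tx": 0,"ty": 0,"tz": 0.2,"ax": 0,"ay": 0,"az": 0,"jaw": 0.58},
    {"tx": 0,"ty": 0,"tz": 0.2,"ax": 0,"ay": 0,"az": 0,"jaw": 0.64},
    {"tx": 0,"ty": 0,"tz": 0.2,"ax": 0,"ay": 0,"az": 0,"jaw": 0.8},
    {"tx": 0,"ty": 0,"tz": 0.2,"ax": 0,"ay": 0,"az": 0,"jaw": 1},
    {"tx": 0,"ty": 0,"tz": 0.2,"ax": 0,"ay": 0,"az": 0,"jaw": 1},
  ],
)

```text
time: 9.5
ee_pos: [0.5054, 0.1902, 0.0933]
ee_rot: [0.061, -3.14, 0.001]
ft_force: [0.0, 0.0, 0.4]
width: 0.998
gripper_force: 0.0
```

```bash
python3 -c "
from h import *
go(.512,-.188,.18,2.8)"
```

```text
t 9.5 T [  0.2735 -12.6086  -2.8819] A [-0.0149 -0.0061 17.8866] j [ 0.2302  0.2014  1.9149 -0.0003  1.0265 -1.3794] pos [0.5054 0.1902 0.0933] F [0.0177 0.0101 0.3633] w 84.82 gf 0.0
```

Call:
servo_tool(
  series=[
    {"tx": 0,"ty": 0,"tz": -1.2,"ax": 0,"ay": 0,"az": 0,"jaw": 1},
    {"tx": 0,"ty": 0,"tz": -2.6,"ax": 0,"ay": 0,"az": 0,"jaw": 1},
    {"tx": 0,"ty": -1.2,"tz": -3.0,"ax": 0,"ay": 0,"az": 1.6,"jaw": 1},
    {"tx": 0,"ty": -2.7,"tz": -3.0,"ax": 0,"ay": 0,"az": 3.2,"jaw": 1},
    {"tx": 0,"ty": -4.2,"tz": -3.0,"ax": 0,"ay": 0,"az": 4.8,"jaw": 1},
    {"tx": 0,"ty": -5.7,"tz": -3.0,"ax": 0,"ay": 0,"az": 6.4,"jaw": 1},
    {"tx": 0,"ty": -7.2,"tz": -3.0,"ax": 0,"ay": 0,"az": 8.0,"jaw": 1},
    {"tx": 0,"ty": -8.7,"tz": -3.0,"ax": 0,"ay": 0,"az": 9.6,"jaw": 1},
  ],
)

```text
time: 10.3
ee_pos: [0.5156, -0.072, 0.1837]
ee_rot: [-1.23, -2.891, 0.0]
ft_force: [-0.1, 1.1, -0.3]
width: 1.001
gripper_force: 0.0
```

```bash
python3 - <<'E'
from h import *
from bench import grab_frame
import cv2
go(.512,-.188,.18,2.8)
a=cv2.resize(grab_frame("scene")[240:360,140:300],(800,600),interpolation=2)
cv2.imwrite("pics/c4.png",a[:,:,::-1])
E
```

```text
t 10.3 T [-2.7028 -2.7663  0.1235] A [-0.0032 -0.0009  8.2219] j [-0.2736  0.0416  1.902  -0.0001  1.1983 -1.04  ] pos [ 0.5156 -0.072   0.1837] F [-0.1105  1.108  -0.3366] w 85.05 gf 0.0
```

View pics/c4.png

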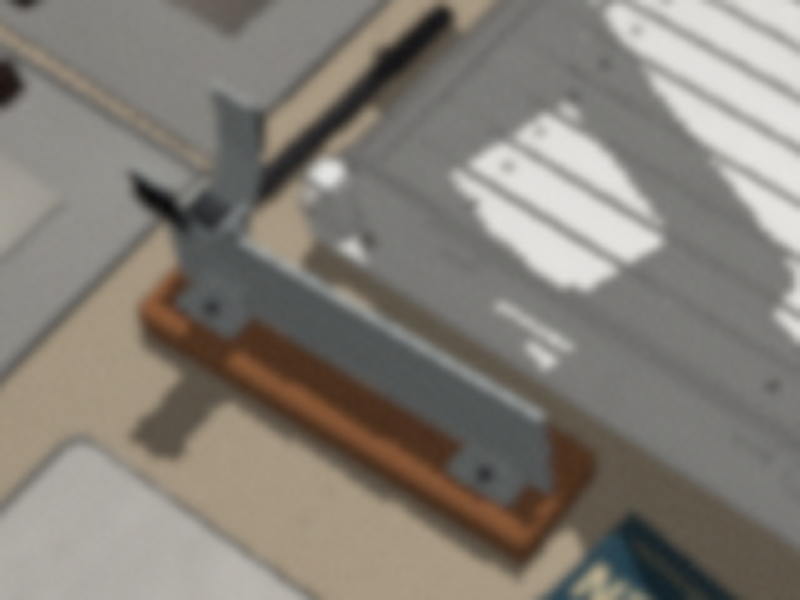

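The crop shows the clip upright on the far end of the blade, its coil at (212,208) resting on the upper edge. Next is clip 1.

Call:
servo_tool(
  series=[
    {"tx": -0.9,"ty": -0.9,"tz": 0,"ax": 0,"ay": 0,"az": 1.6,"jaw": 1},
    {"tx": -1.9,"ty": -1.9,"tz": 0,"ax": 0,"ay": 0,"az": 3.2,"jaw": 1},
    {"tx": -2.7,"ty": -2.76,"tz": 0,"ax": 0,"ay": 0,"az": 4.9,"jaw": 1},
    {"tx": -2.7,"ty": -2.76,"tz": 0,"ax": 0,"ay": 0,"az": 6.6,"jaw": 1},
    {"tx": -2.7,"ty": -2.76,"tz": 0.3,"ax": 0,"ay": 0,"az": 8.2,"jaw": 1},
    {"tx": -2.7,"ty": -2.76,"tz": 1.0,"ax": 0,"ay": 0,"az": 8.2,"jaw": 1},
    {"tx": -2.7,"ty": -2.76,"tz": 1.6,"ax": 0,"ay": 0,"az": 8.2,"jaw": 1},
    {"tx": -2.7,"ty": -2.76,"tz": 1.8,"ax": 0,"ay": 0,"az": 8.2,"jaw": 0.9},
  ],
  newtons=20,
)

```text
time: 11.15
ee_pos: [0.5114, -0.1851, 0.1272]
ee_rot: [-2.154, -2.28, 0.002]
ft_force: [-0.5, 1.2, -1.1]
width: 0.901
gripper_force: 0.0
```

```bash
python3 -c "
from h import *
go(.512,-.188,.105,2.8)"
```

```text
t 11.15 T [-0.1008  0.0193  0.741 ] A [-0.0511 -0.0288  0.0907] j [-0.4763  0.1634  1.8855 -0.0001  1.0978 -0.533 ] pos [ 0.5114 -0.1851  0.1272] F [-0.4765  1.1502 -1.1007] w 76.55 gf 0.0
```

Call:
servo_tool(
  series=[
    {"tx": -0.1,"ty": 0,"tz": 0.4,"ax": 0,"ay": 0,"az": 0.1,"jaw": 0.8},
    {"tx": -0.1,"ty": 0,"tz": 0.8,"ax": 0,"ay": 0,"az": 0.1,"jaw": 0.7},
    {"tx": -0.1,"ty": 0,"tz": 0.8,"ax": 0,"ay": 0,"az": 0.1,"jaw": 0.62},
    {"tx": -0.1,"ty": 0,"tz": 0.8,"ax": 0,"ay": 0,"az": 0.1,"jaw": 0.55},
    {"tx": -0.1,"ty": 0,"tz": 0.8,"ax": 0,"ay": 0,"az": 0.1,"jaw": 0.5},
    {"tx": -0.1,"ty": 0,"tz": 0.75,"ax": 0,"ay": 0,"az": 0.1,"jaw": 0.5},
    {"tx": -0.1,"ty": 0,"tz": 0.75,"ax": 0,"ay": 0,"az": 0.1,"jaw": 0.5},
    {"tx": -0.1,"ty": 0,"tz": 0.75,"ax": 0,"ay": 0,"az": 0.1,"jaw": 0.5},
  ],
  newtons=20,
)

```text
time: 11.95
ee_pos: [0.5134, -0.189, 0.1075]
ee_rot: [2.168, 2.274, 0.0]
ft_force: [-1.0, 0.8, -1.6]
width: 0.499
gripper_force: 3.7
```

```bash
python3 -c "
from h import *
go(.512,-.188,.18,2.8)"
```

```text
t 11.95 T [ 0.0363 -0.0448 -2.4174] A [ 0.0027  0.001  -0.0132] j [-0.4811  0.194   1.8924  0.0001  1.0549 -0.5288] pos [ 0.5134 -0.189   0.1075] F [-0.9595  0.819  -1.5515] w 42.4 gf 3.6914934654487297
```

Clip 1 is tired: 3.7 N at 42.4 mm. I'll squeeze it to the stop and lift it toward the tray.

Call:
servo_tool(
  series=[
    {"tx": 0,"ty": 0,"tz": -0.06,"ax": 0,"ay": 0,"az": 0,"jaw": 0.4},
    {"tx": 0,"ty": 0,"tz": -0.06,"ax": 0,"ay": 0,"az": 0,"jaw": 0.4},
    {"tx": 0,"ty": 0,"tz": -0.06,"ax": 0,"ay": 0,"az": 0,"jaw": 0.4},
    {"tx": 0,"ty": 0,"tz": -0.9,"ax": 0,"ay": 0,"az": 0,"jaw": 0.4},
    {"tx": 0,"ty": 0,"tz": -2.2,"ax": 0,"ay": 0,"az": 0,"jaw": 0.4},
    {"tx": 0,"ty": -1.2,"tz": -2.8,"ax": 0,"ay": 0,"az": 0,"jaw": 0.4},
    {"tx": 0,"ty": -2.6,"tz": -2.8,"ax": 0,"ay": 0,"az": 0,"jaw": 0.4},
    {"tx": 0,"ty": -4.0,"tz": -2.8,"ax": 0,"ay": 0,"az": 0,"jaw": 0.4},
  ],
  newtons=40,
)

```text
time: 12.75
ee_pos: [0.3927, -0.1949, 0.1921]
ee_rot: [2.165, 2.274, -0.0]
ft_force: [-0.7, -0.5, -0.6]
width: 0.426
gripper_force: 41.5
```

```bash
python3 -c "
from h import *
go(.335,-.197,.15,2.8,30)"
```

```text
t 12.75 T [ 0.0272 -1.9257  1.4009] A [0.0089 6.0132 0.0031] j [-0.6208 -0.158   2.0744 -0.0004  1.2239 -0.6696] pos [ 0.3927 -0.1949  0.1921] F [-0.6797 -0.4825 -0.5641] w 36.2 gf 41.472188991028816
```

Call:
servo_tool(
  series=[
    {"tx": 0,"ty": -0.5,"tz": 0.3,"ax": 0,"ay": 1.5,"az": 0,"jaw": 0.4},
    {"tx": 0,"ty": -1.0,"tz": 0.7,"ax": 0,"ay": 3.0,"az": 0,"jaw": 0.4},
    {"tx": 0,"ty": -1.5,"tz": 1.1,"ax": 0,"ay": 4.5,"az": 0,"jaw": 0.4},
    {"tx": 0.03,"ty": -1.92,"tz": 1.4,"ax": 0,"ay": 6.0,"az": 0,"jaw": 0.4},
    {"tx": 0.03,"ty": -1.92,"tz": 2.2,"ax": 0,"ay": 6.0,"az": 0,"jaw": 0.4},
    {"tx": 0.03,"ty": -1.92,"tz": 3.0,"ax": 0,"ay": 6.0,"az": 0,"jaw": 0.4},
    {"tx": 0.03,"ty": -1.92,"tz": 3.4,"ax": 0,"ay": 6.0,"az": 0,"jaw": 0.4},
    {"tx": 0.03,"ty": -1.92,"tz": 3.4,"ax": 0,"ay": 6.0,"az": 0,"jaw": 0.4},
  ],
)

```text
time: 13.55
ee_pos: [0.3348, -0.1952, 0.0879]
ee_rot: [-1.873, -1.964, -0.503]
ft_force: [-0.3, 0.4, 0.4]
width: 0.426
gripper_force: 41.5
```

```bash
python3 - <<'E'
from h import *
from bench import grab_frame
import cv2
go(.335,-.197,.073,2.8,30)
a=cv2.resize(grab_frame("scene")[100:260,290:430],(525,600),interpolation=2)
cv2.imwrite("pics/c5.png",a[:,:,::-1])
E
```

```text
t 13.55 T [-0.3023  0.004   0.4006] A [-0.0205 -0.0415 -0.0255] j [-0.9369  0.1788  2.0523  0.2858  1.3715 -1.107 ] pos [ 0.3348 -0.1952  0.0879] F [-0.293   0.3539  0.4182] w 36.22 gf 41.492561988998204
```

View pics/c5.png

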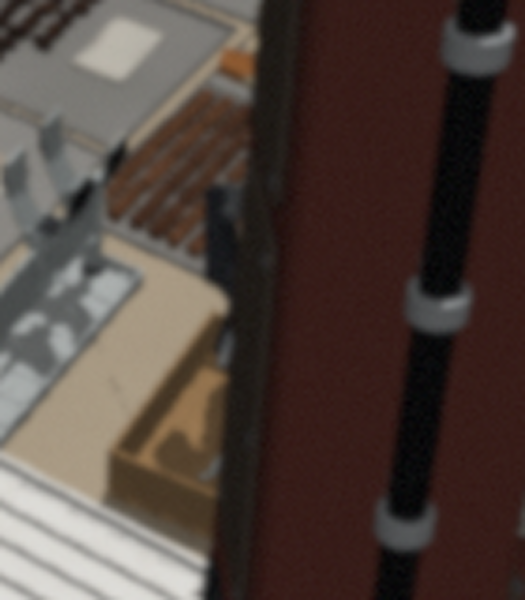

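The crop shows the clip's lip at (210,465) inside the tray and two clips still on the rack. The arm hides the rest. I'll lower and release.

Call:
servo_tool(
  series=[
    {"tx": -0.15,"ty": 0,"tz": 0.2,"ax": 0,"ay": 0,"az": 0,"jaw": 0.4},
    {"tx": -0.3,"ty": 0,"tz": 0.4,"ax": 0,"ay": 0,"az": 0,"jaw": 0.4},
    {"tx": -0.3,"ty": 0,"tz": 0.4,"ax": 0,"ay": 0,"az": 0,"jaw": 0.5},
    {"tx": -0.3,"ty": 0,"tz": 0.4,"ax": 0,"ay": 0,"az": 0,"jaw": 0.8},
    {"tx": -0.3,"ty": 0,"tz": 0.4,"ax": 0,"ay": 0,"az": 0,"jaw": 0.95},
    {"tx": -0.3,"ty": 0,"tz": 0.4,"ax": 0,"ay": 0,"az": 0,"jaw": 0.95},
    {"tx": -0.3,"ty": 0,"tz": 0.0,"ax": 0,"ay": 0,"az": 0,"jaw": 0.95},
    {"tx": -0.3,"ty": 0,"tz": -1.2,"ax": 0,"ay": 0,"az": 0,"jaw": 0.95},
  ],
)

```text
time: 14.4
ee_pos: [0.3353, -0.2196, 0.1149]
ee_rot: [-1.87, -1.962, -0.503]
ft_force: [-0.2, -0.0, -0.9]
width: 0.951
gripper_force: 0.0
```

```bash
python3 -c "
from h import *
go(.5145,-.2335,.19,2.8)"
```

```text
t 14.4 T [ 0.626   5.9344 -2.563 ] A [-0.048  -6.076  -0.0115] j [-0.9647  0.169   1.9999  0.2698  1.4409 -1.1118] pos [ 0.3353 -0.2196  0.1149] F [-0.1789 -0.0496 -0.8871] w 80.86 gf 0.0
```

Call:
servo_tool(
  series=[
    {"tx": 0,"ty": 0,"tz": -1.3,"ax": 0,"ay": 0,"az": 0,"jaw": 1},
    {"tx": 0.4,"ty": 0.3,"tz": -2.5,"ax": 0,"ay": -1.0,"az": 0,"jaw": 1},
    {"tx": 0.63,"ty": 1.6,"tz": -2.56,"ax": 0,"ay": -2.5,"az": 0,"jaw": 1},
    {"tx": 0.63,"ty": 3.1,"tz": -2.56,"ax": 0,"ay": -4.0,"az": 0,"jaw": 1},
    {"tx": 0.63,"ty": 4.6,"tz": -2.56,"ax": 0,"ay": -5.5,"az": 0,"jaw": 1},
    {"tx": 0.63,"ty": 5.93,"tz": -2.56,"ax": 0,"ay": -6.08,"az": 0,"jaw": 1},
    {"tx": 0.63,"ty": 5.93,"tz": -2.56,"ax": 0,"ay": -6.08,"az": 0,"jaw": 1},
  ],
  newtons=20,
)

```text
time: 15.1
ee_pos: [0.5205, -0.2342, 0.1942]
ee_rot: [2.155, 2.272, -0.005]
ft_force: [-1.1, 0.1, -0.0]
width: 1.003
gripper_force: 0.0
```

```bash
python3 - <<'E'
from h import *
from bench import grab_frame
import cv2
go(.5145,-.2335,.103,2.8)
a=cv2.resize(grab_frame("scene")[150:270,300:420],(400,400),interpolation=2)
b=cv2.resize(grab_frame("top")[200:290,310:410],(400,360),interpolation=2)
o=np.zeros((400,800,3),np.uint8); o[:,:400]=a; o[:360,400:]=b
cv2.imwrite("pics/c6.png",o[:,:,::-1])
E
```

```text
t 15.1 T [ 0.0622 -0.2122  3.0382] A [0.0545 0.1058 0.046 ] j [-0.5431  0.1318  1.7838 -0.0053  1.2169 -0.5942] pos [ 0.5205 -0.2342  0.1942] F [-1.1375  0.1028 -0.0109] w 85.26 gf 0.0
```

View pics/c6.png

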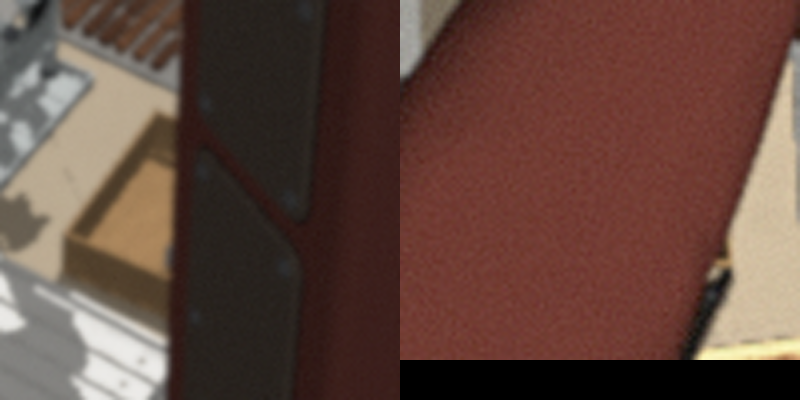

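The top crop shows a dark and grey piece at (715,290), at the tray's near right corner. It's probably the clip's handle on the wall, so I'll recheck once the arm is out of the way. Now clip 2.

Call:
servo_tool(
  series=[
    {"tx": 0.06,"ty": -0.19,"tz": 0.8,"ax": 0.05,"ay": 0.1,"az": 0,"jaw": 1},
    {"tx": 0.06,"ty": -0.19,"tz": 1.7,"ax": 0.05,"ay": 0.1,"az": 0,"jaw": 1},
    {"tx": 0.06,"ty": -0.19,"tz": 2.5,"ax": 0.05,"ay": 0.1,"az": 0,"jaw": 0.85},
    {"tx": 0.06,"ty": -0.19,"tz": 2.95,"ax": 0.05,"ay": 0.1,"az": 0,"jaw": 0.75},
    {"tx": 0.06,"ty": -0.19,"tz": 2.95,"ax": 0.05,"ay": 0.1,"az": 0,"jaw": 0.62},
    {"tx": 0.06,"ty": -0.19,"tz": 2.95,"ax": 0.05,"ay": 0.1,"az": 0,"jaw": 0.5},
    {"tx": 0.06,"ty": -0.19,"tz": 2.9,"ax": 0.05,"ay": 0.1,"az": 0,"jaw": 0.5},
    {"tx": 0.06,"ty": -0.19,"tz": 2.9,"ax": 0.05,"ay": 0.1,"az": 0,"jaw": 0.5},
  ],
  newtons=20,
)

```text
time: 16.0
ee_pos: [0.5104, -0.236, 0.1068]
ee_rot: [-2.166, -2.272, 0.004]
ft_force: [-1.6, 0.0, 4.7]
width: 0.499
gripper_force: 14.9
```

```bash
python3 -c "
from h import *
go(.5145,-.2335,.18,2.8)
print(proj('top',389,272,.05))"
```

```text
t 16.0 T [ 0.0766  0.1326 -2.4392] A [-0.041 -0.002 -0.016] j [-0.5569  0.2268  1.8541 -0.0022  1.0637 -0.6033] pos [ 0.5104 -0.236   0.1068] F [-1.6475  0.0478  4.7293] w 42.41 gf 14.900242444127798
[ 0.2884 -0.2721  0.05  ]
```

Clip 2 is sound: 14.9 N at 42.4 mm, against 3.7 N for the tired one.

Call:
servo_tool(
  series=[
    {"tx": 0,"ty": 0,"tz": -0.08,"ax": 0,"ay": 0,"az": 0,"jaw": 0.4},
    {"tx": 0,"ty": 0,"tz": -0.08,"ax": 0,"ay": 0,"az": 0,"jaw": 0.4},
    {"tx": 0,"ty": 0,"tz": -0.08,"ax": 0,"ay": 0,"az": 0,"jaw": 0.4},
    {"tx": 0,"ty": 0,"tz": -0.9,"ax": 0,"ay": 0,"az": 0,"jaw": 0.4},
    {"tx": 0,"ty": 0,"tz": -2.2,"ax": 0,"ay": 0,"az": 0,"jaw": 0.4},
    {"tx": 1.1,"ty": -0.1,"tz": -2.8,"ax": 0,"ay": 0,"az": -1.5,"jaw": 0.4},
    {"tx": 2.5,"ty": -0.2,"tz": -2.8,"ax": 0,"ay": 0,"az": -3.1,"jaw": 0.4},
    {"tx": 3.9,"ty": -0.3,"tz": -2.8,"ax": 0,"ay": 0,"az": -4.7,"jaw": 0.4},
  ],
  newtons=50,
)

```text
time: 16.8
ee_pos: [0.496, -0.1179, 0.1899]
ee_rot: [-1.652, -2.668, 0.001]
ft_force: [0.6, 0.5, -0.7]
width: 0.431
gripper_force: 51.6
```

```bash
python3 -c "
from h import *
go(.46,.189,.18,92.6)"
```

```text
t 16.8 T [9.6922 3.4862 0.3485] A [ -0.0043  -0.04   -13.227 ] j [-0.3713  0.013   1.9188  0.0002  1.2131 -0.8332] pos [ 0.496  -0.1179  0.1899] F [ 0.5773  0.4823 -0.7161] w 36.62 gf 51.57952146604657
```

Call:
servo_tool(
  series=[
    {"tx": 1.3,"ty": 0.45,"tz": 0,"ax": 0,"ay": 0,"az": -1.6,"jaw": 0.4},
    {"tx": 2.6,"ty": 0.9,"tz": 0,"ax": 0,"ay": 0,"az": -3.2,"jaw": 0.4},
    {"tx": 3.9,"ty": 1.4,"tz": 0,"ax": 0,"ay": 0,"az": -4.8,"jaw": 0.4},
    {"tx": 5.2,"ty": 1.85,"tz": 0,"ax": 0,"ay": 0,"az": -6.4,"jaw": 0.4},
    {"tx": 6.5,"ty": 2.3,"tz": 0,"ax": 0,"ay": 0,"az": -8.0,"jaw": 0.4},
    {"tx": 7.8,"ty": 2.8,"tz": 0,"ax": 0,"ay": 0,"az": -9.7,"jaw": 0.4},
    {"tx": 9.0,"ty": 3.25,"tz": 0.1,"ax": 0,"ay": 0,"az": -11.4,"jaw": 0.4},
    {"tx": 9.7,"ty": 3.49,"tz": 0.2,"ax": 0,"ay": 0,"az": -13.1,"jaw": 0.4},
  ],
)

```text
time: 17.6
ee_pos: [0.4601, 0.1911, 0.1833]
ee_rot: [0.061, -3.136, -0.004]
ft_force: [0.1, 0.1, -0.5]
width: 0.434
gripper_force: 51.6
```

```bash
python3 -c "
from h import *
from bench import grab_frame,pinpoint,spot_in
go(.46,.189,.103,92.6)
for c in('top','scene'):
    grab_frame(c)
    for f in(pinpoint,spot_in):
        for d in f('clip_a',c): print(c,f.__name__,np.array(d['location']),round(d['conf'],2))"
```

```text
t 17.6 T [-0.0072 -0.0772  2.6778] A [ 0.0276 -0.0598 -0.0773] j [ 0.2506 -0.0046  1.9497  0.0037  1.2011 -1.3601] pos [0.4601 0.1911 0.1833] F [ 0.0689  0.1    -0.4558] w 36.92 gf 51.58474149182439
top call [ 0.5187 -0.2779  0.0818] 0.53
top call [ 0.3405 -0.2225  0.0129] 0.51
top call [ 0.3361 -0.227   0.0247] 0.78
top call [ 0.5221 -0.2752  0.094 ] 0.69
scene call [0.4576 0.1882 0.1548] 0.83
scene call [0.5115 0.1935 0.0827] 0.8
scene call [ 0.3385 -0.2174  0.0127] 0.59
scene call [ 0.5159 -0.2738  0.0864] 0.43
scene call [0.4513 0.186  0.1619] 0.82
scene call [0.5048 0.1947 0.0887] 0.8
scene call [ 0.3317 -0.2231  0.0208] 0.76
```

Call:
servo_tool(
  series=[
    {"tx": 0,"ty": -0.04,"tz": 0.7,"ax": 0,"ay": -0.05,"az": 0,"jaw": 0.4},
    {"tx": 0,"ty": -0.04,"tz": 1.4,"ax": 0,"ay": -0.05,"az": 0,"jaw": 0.4},
    {"tx": 0,"ty": -0.04,"tz": 2.0,"ax": 0,"ay": -0.05,"az": 0,"jaw": 0.4},
    {"tx": 0,"ty": -0.04,"tz": 2.5,"ax": 0,"ay": -0.05,"az": 0,"jaw": 0.4},
    {"tx": 0,"ty": -0.04,"tz": 2.7,"ax": 0,"ay": -0.05,"az": 0,"jaw": 0.4},
    {"tx": 0,"ty": -0.04,"tz": 2.8,"ax": 0,"ay": -0.05,"az": 0,"jaw": 0.4},
    {"tx": 0,"ty": -0.04,"tz": 2.82,"ax": 0,"ay": -0.05,"az": 0,"jaw": 0.4},
    {"tx": 0,"ty": -0.04,"tz": 2.82,"ax": 0,"ay": -0.05,"az": 0,"jaw": 0.4},
  ],
)

```text
time: 18.7
ee_pos: [0.4626, 0.1864, 0.1044]
ee_rot: [-0.044, 3.141, 0.001]
ft_force: [-8.1, -2.9, 25.0]
width: 0.435
gripper_force: 53.3
```

Call:
servo_tool(
  series=[
    {"tx": 0,"ty": 0,"tz": 0,"ax": 0,"ay": 0,"az": 0,"jaw": 0.5},
    {"tx": 0,"ty": 0,"tz": 0.04,"ax": 0,"ay": 0,"az": 0,"jaw": 0.58},
    {"tx": 0,"ty": 0,"tz": 0.08,"ax": 0,"ay": 0,"az": 0,"jaw": 0.64},
    {"tx": 0,"ty": 0,"tz": 0.08,"ax": 0,"ay": 0,"az": 0,"jaw": 0.8},
    {"tx": 0,"ty": 0,"tz": 0.08,"ax": 0,"ay": 0,"az": 0,"jaw": 1},
    {"tx": 0,"ty": 0,"tz": 0.08,"ax": 0,"ay": 0,"az": 0,"jaw": 1},
  ],
)

```text
time: 19.3
ee_pos: [0.4604, 0.1873, 0.0964]
ee_rot: [0.047, -3.14, -0.002]
ft_force: [0.8, 0.5, -0.3]
width: 1.0
gripper_force: 0.0
```

```bash
python3 -c "
from h import *
go(.5165,-.2755,.18,2.8)"
```

```text
t 19.3 T [ -1.4001 -15.4737  -2.8082] A [ 0.0009 -0.0232 17.785 ] j [ 0.2442  0.1104  2.0135  0.0018  1.0187 -1.3577] pos [0.4604 0.1873 0.0964] F [ 0.7883  0.5079 -0.3423] w 84.98 gf 0.0
```

Call:
servo_tool(
  series=[
    {"tx": 0,"ty": 0,"tz": -1.2,"ax": 0,"ay": 0,"az": 0,"jaw": 1},
    {"tx": 0,"ty": 0,"tz": -2.6,"ax": 0,"ay": 0,"az": 0,"jaw": 1},
    {"tx": -0.1,"ty": -1.2,"tz": -3.0,"ax": 0,"ay": 0,"az": 1.6,"jaw": 1},
    {"tx": -0.2,"ty": -2.7,"tz": -3.0,"ax": 0,"ay": 0,"az": 3.2,"jaw": 1},
    {"tx": -0.3,"ty": -4.2,"tz": -3.0,"ax": 0,"ay": 0,"az": 4.8,"jaw": 1},
    {"tx": -0.4,"ty": -5.7,"tz": -3.0,"ax": 0,"ay": 0,"az": 6.4,"jaw": 1},
    {"tx": -0.6,"ty": -7.2,"tz": -3.0,"ax": 0,"ay": 0,"az": 8.0,"jaw": 1},
    {"tx": -0.8,"ty": -8.7,"tz": -3.0,"ax": 0,"ay": 0,"az": 9.6,"jaw": 1},
  ],
  newtons=20,
)

```text
time: 20.1
ee_pos: [0.4925, -0.0744, 0.1863]
ee_rot: [-1.242, -2.885, -0.002]
ft_force: [1.2, 0.4, -0.1]
width: 0.999
gripper_force: 0.0
```

```bash
python3 -c "
from h import *
from bench import grab_frame,pinpoint
go(.516,-.276,.18,2.8)
grab_frame('scene')
for d in pinpoint('clip_a','scene'): print(np.array(d['location']),round(d['conf'],2))"
```

```text
t 20.1 T [-5.4202 -4.0495  0.1993] A [ 0.0062 -0.0199  8.122 ] j [-0.2919 -0.0108  1.9499  0.0018  1.2033 -1.0502] pos [ 0.4925 -0.0744  0.1863] F [ 1.2421  0.3722 -0.1455] w 84.94 gf 0.0
[0.5096 0.1924 0.0839] 0.84
[ 0.337  -0.2196  0.0137] 0.81
[0.462  0.1829 0.078 ] 0.74
```

Good. On to the last clip on the rack.

Call:
servo_tool(
  series=[
    {"tx": -1.0,"ty": -0.8,"tz": 0,"ax": 0,"ay": 0,"az": 1.6,"jaw": 1},
    {"tx": -2.1,"ty": -1.6,"tz": 0,"ax": 0,"ay": 0,"az": 3.2,"jaw": 1},
    {"tx": -3.2,"ty": -2.4,"tz": 0,"ax": 0,"ay": 0,"az": 4.9,"jaw": 1},
    {"tx": -4.3,"ty": -3.2,"tz": 0,"ax": 0,"ay": 0,"az": 6.6,"jaw": 1},
    {"tx": -5.42,"ty": -4.05,"tz": 0,"ax": 0,"ay": 0,"az": 8.1,"jaw": 1},
    {"tx": -5.42,"ty": -4.05,"tz": 0.3,"ax": 0,"ay": 0,"az": 8.1,"jaw": 1},
    {"tx": -5.42,"ty": -4.05,"tz": 1.1,"ax": 0,"ay": 0,"az": 8.1,"jaw": 1},
    {"tx": -5.42,"ty": -4.05,"tz": 1.6,"ax": 0,"ay": 0,"az": 8.1,"jaw": 0.9},
  ],
  newtons=20,
)

```text
time: 21.0
ee_pos: [0.5165, -0.2726, 0.1359]
ee_rot: [-2.153, -2.281, -0.002]
ft_force: [0.1, 0.2, -1.3]
width: 0.9
gripper_force: 0.0
```

```bash
python3 -c "
from h import *
go(.516,-.276,.104,2.8)"
```

```text
t 21.0 T [-0.1156 -0.0203  1.0642] A [-0.0274 -0.0469  0.1028] j [-0.6068  0.2323  1.7852  0.002   1.1286 -0.6654] pos [ 0.5165 -0.2726  0.1359] F [ 0.0562  0.1855 -1.3346] w 76.5 gf 0.0
```

Call:
servo_tool(
  series=[
    {"tx": -0.1,"ty": 0,"tz": 0.5,"ax": 0,"ay": 0,"az": 0.1,"jaw": 0.8},
    {"tx": -0.1,"ty": 0,"tz": 1.05,"ax": 0,"ay": 0,"az": 0.1,"jaw": 0.75},
    {"tx": -0.1,"ty": 0,"tz": 1.05,"ax": 0,"ay": 0,"az": 0.1,"jaw": 0.68},
    {"tx": -0.1,"ty": 0,"tz": 1.05,"ax": 0,"ay": 0,"az": 0.1,"jaw": 0.6},
    {"tx": -0.1,"ty": 0,"tz": 1.05,"ax": 0,"ay": 0,"az": 0.1,"jaw": 0.5},
    {"tx": -0.1,"ty": 0,"tz": 1.0,"ax": 0,"ay": 0,"az": 0.1,"jaw": 0.5},
    {"tx": -0.1,"ty": 0,"tz": 1.0,"ax": 0,"ay": 0,"az": 0.1,"jaw": 0.5},
    {"tx": -0.1,"ty": 0,"tz": 1.0,"ax": 0,"ay": 0,"az": 0.1,"jaw": 0.5},
  ],
  newtons=20,
)

```text
time: 21.8
ee_pos: [0.5178, -0.2772, 0.1085]
ee_rot: [-2.168, -2.273, -0.002]
ft_force: [-0.2, -0.5, -1.0]
width: 0.503
gripper_force: 3.9
```

```bash
python3 -c "
from h import *
go(.516,-.276,.18,2.8)"
```

```text
t 21.8 T [ 0.0454 -0.0565 -2.3821] A [ 0.0077 -0.0141 -0.0138] j [-0.6117  0.2712  1.7952  0.0016  1.0754 -0.6601] pos [ 0.5178 -0.2772  0.1085] F [-0.2433 -0.4682 -1.0161] w 42.74 gf 3.8648397708311677
```

Clip 3 is tired: 3.9 N at 42.7 mm. To the tray, tilted the other way so it nests head to tail.

Call:
servo_tool(
  series=[
    {"tx": 0,"ty": 0,"tz": -0.06,"ax": 0,"ay": 0,"az": 0,"jaw": 0.4},
    {"tx": 0,"ty": 0,"tz": -0.06,"ax": 0,"ay": 0,"az": 0,"jaw": 0.4},
    {"tx": 0,"ty": 0,"tz": -0.06,"ax": 0,"ay": 0,"az": 0,"jaw": 0.4},
    {"tx": 0,"ty": 0,"tz": -0.9,"ax": 0,"ay": 0,"az": 0,"jaw": 0.4},
    {"tx": 0,"ty": 0,"tz": -2.2,"ax": 0,"ay": 0,"az": 0,"jaw": 0.4},
    {"tx": 0.3,"ty": -1.2,"tz": -2.8,"ax": 0,"ay": 0,"az": 0,"jaw": 0.4},
    {"tx": 0.9,"ty": -2.5,"tz": -2.8,"ax": 0,"ay": -1.0,"az": 0,"jaw": 0.4},
    {"tx": 1.5,"ty": -3.8,"tz": -2.8,"ax": 0,"ay": -2.5,"az": 0,"jaw": 0.4},
  ],
  newtons=40,
)

```text
time: 22.6
ee_pos: [0.4012, -0.2395, 0.1936]
ee_rot: [2.054, 2.147, -0.226]
ft_force: [-1.5, 1.3, -0.4]
width: 0.426
gripper_force: 41.5
```

```bash
python3 -c "
from h import *
go(.373,-.219,.14,2.8,-30)
go(.373,-.219,.08,2.8,-30)"
```

```text
t 22.6 T [ 1.0996 -0.9148  1.5826] A [ 0.0105 -3.4553 -0.0551] j [-0.5717 -0.1626  2.09   -0.2023  1.0908 -0.5336] pos [ 0.4012 -0.2395  0.1936] F [-1.5022  1.3076 -0.3595] w 36.24 gf 41.47792763309553
t 22.6 T [ 1.54   -0.9199  3.5335] A [ 0.0105 -3.4553 -0.0551] j [-0.5717 -0.1626  2.09   -0.2023  1.0908 -0.5336] pos [ 0.4012 -0.2395  0.1936] F [-1.5022  1.3076 -0.3595] w 36.24 gf 41.47792763309553
```

Call:
servo_tool(
  series=[
    {"tx": 0.5,"ty": -0.4,"tz": 0.5,"ax": 0,"ay": -1.5,"az": 0,"jaw": 0.4},
    {"tx": 1.0,"ty": -0.91,"tz": 1.1,"ax": 0,"ay": -3.0,"az": 0,"jaw": 0.4},
    {"tx": 1.1,"ty": -0.91,"tz": 1.6,"ax": 0,"ay": -3.45,"az": 0,"jaw": 0.4},
    {"tx": 1.25,"ty": -0.91,"tz": 2.3,"ax": 0,"ay": -3.45,"az": 0,"jaw": 0.4},
    {"tx": 1.4,"ty": -0.91,"tz": 3.0,"ax": 0,"ay": -3.45,"az": 0,"jaw": 0.4},
    {"tx": 1.54,"ty": -0.91,"tz": 3.5,"ax": 0,"ay": -3.45,"az": 0,"jaw": 0.4},
    {"tx": 1.54,"ty": -0.91,"tz": 3.5,"ax": 0,"ay": -3.45,"az": 0,"jaw": 0.4},
  ],
)

```text
time: 23.3
ee_pos: [0.3719, -0.2158, 0.0779]
ee_rot: [1.881, 1.975, -0.5]
ft_force: [-0.1, -0.3, -1.7]
width: 0.426
gripper_force: 43.8
```

```bash
python3 -c "
from h import *
go(.373,-.219,.08,2.8,-30)"
```

```text
t 23.3 T [-0.1299  0.0315 -0.0064] A [-0.0388 -0.0885  0.01  ] j [-0.3673 -0.0505  2.3195 -0.6974  0.7819  0.0669] pos [ 0.3719 -0.2158  0.0779] F [-0.0836 -0.3265 -1.7171] w 36.24 gf 43.786003924906254
```

Release, then retreat along the tool.

Call:
servo_tool(
  series=[
    {"tx": 0,"ty": 0,"tz": 0,"ax": 0,"ay": 0,"az": 0,"jaw": 0.55},
    {"tx": 0,"ty": 0,"tz": 0,"ax": 0,"ay": 0,"az": 0,"jaw": 0.8},
    {"tx": 0,"ty": 0,"tz": 0,"ax": 0,"ay": 0,"az": 0,"jaw": 0.95},
    {"tx": 0,"ty": 0,"tz": 0,"ax": 0,"ay": 0,"az": 0,"jaw": 0.95},
    {"tx": 0,"ty": 0,"tz": -0.6,"ax": 0,"ay": 0,"az": 0,"jaw": 0.95},
    {"tx": 0,"ty": 0,"tz": -1.8,"ax": 0,"ay": 0,"az": 0,"jaw": 0.95},
    {"tx": 0,"ty": 0,"tz": -3.0,"ax": 0,"ay": 0,"az": 0,"jaw": 0.95},
    {"tx": 0,"ty": 0,"tz": -4.0,"ax": 0,"ay": 0,"az": 0,"jaw": 0.95},
  ],
)

```text
time: 24.1
ee_pos: [0.3707, -0.1566, 0.1859]
ee_rot: [1.879, 1.97, -0.496]
ft_force: [-0.1, -0.3, 0.2]
width: 0.948
gripper_force: 0.0
```

```bash
python3 -c "
from h import *
go(.46,.0,.25,2.8)"
```

```text
t 24.1 T [ 3.3532  3.2277 -4.3601] A [ 0.018   5.9331 -0.0191] j [-0.2108 -0.2911  2.2732 -0.5704  1.0874 -0.0055] pos [ 0.3707 -0.1566  0.1859] F [-0.1078 -0.3205  0.1799] w 80.59 gf 0.0
```

Clear away to the middle, then check everything.

Call:
servo_tool(
  series=[
    {"tx": 0.4,"ty": 0.4,"tz": -0.9,"ax": 0,"ay": 0.9,"az": 0,"jaw": 1},
    {"tx": 0.9,"ty": 0.9,"tz": -1.6,"ax": 0,"ay": 2.0,"az": 0,"jaw": 1},
    {"tx": 1.6,"ty": 1.5,"tz": -2.3,"ax": 0,"ay": 3.2,"az": 0,"jaw": 1},
    {"tx": 2.3,"ty": 2.2,"tz": -3.1,"ax": 0,"ay": 4.5,"az": 0,"jaw": 1},
    {"tx": 2.9,"ty": 2.8,"tz": -3.8,"ax": 0,"ay": 5.5,"az": 0,"jaw": 1},
    {"tx": 3.35,"ty": 3.2,"tz": -4.3,"ax": 0,"ay": 5.9,"az": 0,"jaw": 1},
    {"tx": 3.35,"ty": 3.2,"tz": -4.3,"ax": 0,"ay": 5.9,"az": 0,"jaw": 1},
  ],
)

```text
time: 24.8
ee_pos: [0.461, -0.0012, 0.2481]
ee_rot: [2.164, 2.272, 0.001]
ft_force: [-0.5, 0.0, 0.3]
width: 1.002
gripper_force: 0.0
```

```bash
python3 - <<'E'
from h import *
from bench import grab_frame,pinpoint
import cv2
A={c:grab_frame(c) for c in("scene","top")}
for c in A:
    for n in("clip_a","card","pen"):
        for d in pinpoint(n,c): print(c,n,np.array(d["location"]),round(d["conf"],2))
o=np.zeros((600,800,3),np.uint8)
o[:300,:400]=cv2.resize(A["scene"][240:360,140:300],(400,300),interpolation=2)
o[:300,400:]=cv2.resize(A["scene"][160:265,300:440],(400,300),interpolation=2)
o[300:,:400]=cv2.resize(A["top"][150:270,130:290],(400,300),interpolation=2)
o[300:,400:]=cv2.resize(A["top"][190:295,280:420],(400,300),interpolation=2)
cv2.imwrite("pics/c7.png",o[:,:,::-1])
E
```

```text
scene clip_a [ 0.3668 -0.1924  0.0292] 0.82
scene clip_a [0.5085 0.191  0.0844] 0.78
scene clip_a [0.459  0.1867 0.0763] 0.72
scene clip_a [ 0.348  -0.2163  0.013 ] 0.56
scene card [ 0.5477 -0.0578 -0.0014] 0.91
scene pen [0.5482 0.0796 0.0028] 0.49
top clip_a [ 0.3476 -0.2186  0.0181] 0.75
top clip_a [0.4618 0.1889 0.0843] 0.73
top clip_a [ 0.3677 -0.1937  0.0244] 0.72
top clip_a [0.5041 0.1895 0.0817] 0.61
top card [ 0.5472 -0.0585  0.0021] 0.53
top pen [ 0.5447  0.0743 -0.003 ] 0.61
top pen [ 0.5111 -0.2077  0.0042] 0.47
```

View pics/c7.png

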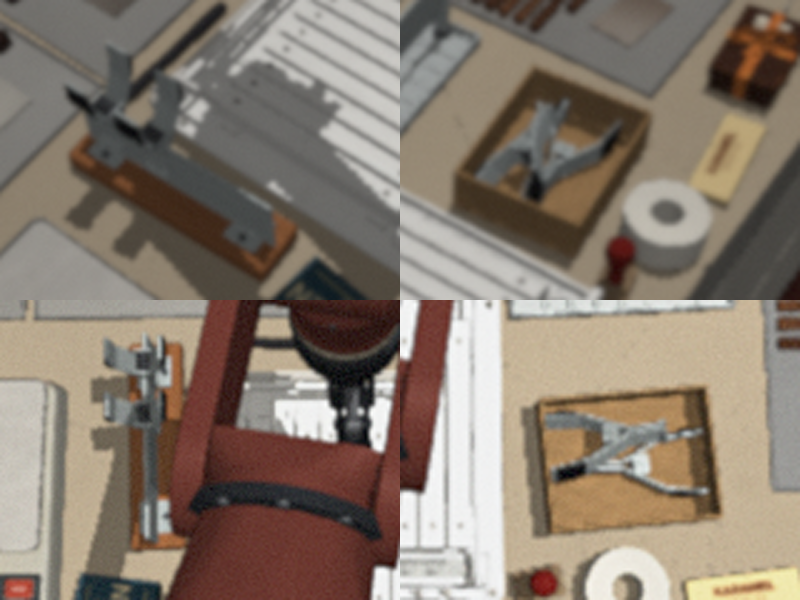

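The picture shows two clips upright on the bar with their coils at the blade edge, around (100,105) and (150,130). Both tired clips lie inside the tray, and the card and pen haven't moved. I'm handing the job in.

```bash
python3 -c "
from bench import ticket
print(ticket.job_done())"
```

```text
the job is handed in; nothing more can be done
None
```

I've handed the job in at about 25 s of the 70 s allowed: the two sound clips are clamped upright and, by contact force and camera check, fully down on the clip bar, the two tired ones lie in the scrap tray, and the card and pen are where they were.

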